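# Lock the bayonet lid and carry the canister to the tray

## Robot

A 7-joint arm with a two-finger parallel gripper is mounted at the origin on a cart in front of the work surface, level with it; the furniture and walls round the work are solid. World frame = base frame: x ahead of the robot, y to its left, z up, the work surface at z = 0. Lengths are in m, angles in rad, forces in N, time in s.
With the tool pointing down it reaches from about 0.425 to 0.875 m from the base axis. Payload 4.7 kg.
Tool frame: the origin (TCP) lies on the centre line of the jaws, within the pads' length; the fingertips stand 22 mm ahead of it and the grasp point (between the pads) lies 3 mm ahead of it (ctrl.tcp_to_tips is the z of the fingertips in the tool frame, in m); z points along the fingers, y is the direction in which the jaws open and shut (so a half turn about z gives the same grasp; the last joint's range is limited). The gripper opens to 87 mm and grips with 3 to 60 N. Pads are 19 mm wide; open, the fingers measure 117 mm over their backs; the gripper's body (75 mm by 190 mm) begins 51 mm behind the grasp point.
Start: joints at [-1.225, 0.321, -0.07, 1.45, 0.023, 1.371, -0.057], TCP at [0.212, 0.615, 0.245] pointing down, gripper open.
Joint ranges: [-2.86, 2.86], [-0.3, 2.09], [-1.38, 1.24], [0.06, 2.45], [-1.56, 4.7], [0.09, 2.05], [-2.69, 2.69]. Speed limits (rad/s): [2.57, 2.57, 3.14, 3.14, 3.14, 3.14, 3.14].

## Interface

Orientations are given as a rotation vector (axis times angle).
In Python, from bench import ctrl, cams gives the robot as it stands.
- The arm moves only by the tool move_arm, never from a script. Its argument "deltas" is a list of rows, each an object with "linear": the shift along the tool's x, y, z as a fraction of full scale, a list of three; "turn": the turn, a rotation vector about the tool's x, y, z as a fraction of full scale, a list of three; "claw": the closure, from 0 (fully open) to 1 (shut). In form: [{"linear": [tx, ty, tz], "turn": [wx, wy, wz], "claw": claw}, ...]. A call has 1 to 20 rows; each row shifts and turns the commanded pose from where the row before left it, along the tool's axes as they then stand; what a row does not reach is not made up. Full scale, the value 1, is 0.03 m for a shift and 4 degrees for a turn. A row lasts 1/12 s, in which the tool goes at most 41.7 mm and 7.16 degrees, less where a joint would pass 70% of its speed; a pose out of reach is approached as far as the arm can. A call with a number of a shift or a turn outside -1 to 1 is refused whole. A call with a gripper value outside its range is refused whole. The fingers move at their own pace and stop on an object; "grip_force" is the grip in N (left out, the last holds). Time passes only in rows, so rows that do not move let the fingers close. It gives the time, the measured TCP pose, the force and the opening at its end, in the units of the state.
- ctrl.get_state(): the state, without advancing time (a new reading comes with each control period).
- cams.get_image(name): name is "scene" or "side" or "wrist"; returns a dict with "image" (420x560x3 uint8, red, green, blue), "K" (3x3 intrinsics, pixels), "world_from_camera" (4x4, takes a point from camera to world coordinates); the wrist camera has in their place "tool_from_camera" (4x4, takes a point from camera to tool coordinates, whose origin is the TCP and whose axes are the flange's). Camera axes: x right, y down, z forward; pixel columns grow to the right and rows downward; lengths in m; the calibration is good to about 2 mm. A picture is of the moment at which its call begins: read the wrist's pose just before it. There is no depth.
- ctrl.close_job(): hands the job in, once; it reports no verdict.
The state is a dict: "time": time; "joint_positions": joint angles; "qd": joint speeds; "joint_torque": joint torques, N m; "position": TCP position; "tool_rot": TCP orientation; "ft_force": force on the tool from outside, world axes, zero at the start; "torque": the same for the moment, N m; "grip_width": opening from 0.0 (shut) to 1.0 (fully open).
Only numpy, scipy, OpenCV 4.12 (cv2) and the standard library are available. Lean on these libraries where they do the work, as an engineer would, in place of code of your own. Each camera call takes 0.05 s, during which the arm holds its last target. There are 200 camera calls.

## Task

Put the lid on the canister while it sits in its wooden stand: line the two lugs up with the slots, press down, and twist clockwise (seen from above) as far as it goes, then let it spring up so that it is locked. Then lift the closed canister out of the stand by the lid's handle, set it upright and flat inside the tray, lid still locked, and let go. Do not tip the canister, and leave the shaker, the tumbler and the bottle opener where they are.

Things in the scene. Friction and masses are not known exactly. Their poses are not given: they have to be found in the camera images.
- lid_grip (a point): Centre of the lid's handle, a pale wooden bar 66 mm long (x), 16 wide (y), 44 high (z, up) on a round white cap 108 mm across, whose top is 22 mm below this point. The lid lies handle-up on the table at the start; this point is 49 mm above its underside. Pressed on with 7 to 9 N until this point is 34 to 31 mm above the rim, it can turn; let up in the locked place it rises to 39 mm above the rim.
- lid: The lid, 0.15 kg, origin at the centre of its underside. Plug 72 mm across; at its bottom two lugs in line with the handle (+x, -x), each 14 mm wide, 6 high, reaching 44 mm from the axis; the same after a half turn. Its sprung rubber seal meets the rim when lid_grip is 41 mm above the rim, pushes with about 2 N there, 0.7 N more per mm, and stops hard at 30 mm. Lugs left on top of the rim: 49 mm.
- canister_rim (a point): Centre of the top edge of the canister; z up. Neck 76 mm wide; two slots in the collar, 20 mm wide, on this x axis (+x, -x): the lid goes in with its handle along x, either way round. Pressed down, then turned 70 degrees clockwise seen from above, its lugs are under the lock pockets; a stop blocks turning at about 75. Let up there, it is locked and the canister can be lifted by the handle.
- canister: The canister: open steel can with a white collar, 98 mm across, 110 high, 0.45 kg, loose, on a 100 mm square foot 12 mm high that stands in the recess of the stand. Origin at the centre of its underside, same axes as canister_rim.
- stand: Dark wooden block, 142 x 142 x 20 mm, fixed to the table, origin at the centre of its underside. Its square recess, 103 mm wide and 12 deep, keeps the canister's foot (8 mm above the table) from turning. The sides of block and recess are turned 35 degrees clockwise from the body's axes; the body's x lies along the canister's slots.
- tray: Brown shallow rectangular tray, 195 mm (x) by 268 mm (y), fixed, origin at the centre of its underside. The flat floor, 168 x 242 mm, is 3 mm above the table; the rim is 17 mm high.
- shaker: Bystander: small salt shaker, 44 mm across, 90 mm high, loose; origin at its underside.
- tumbler: Bystander: clear glass tumbler, 65 mm across, 118 mm high, loose; origin at its underside.
- opener: Bystander: bottle opener, 174 x 41 x 20 mm, lying loose; origin at its underside.
There are look-alikes about, which are no part of the job. What is shaped like the lid but blue or orange is not meant.

How it is judged:
On the way, in this order (a step that is already met when the one before it is completed fails the run):
1. the lid is locked on the canister, which still stands in its stand (z of lid_grip in the frame of canister_rim between 0.0365 and 0.0415 m and x of lid_grip in the frame of canister_rim between -0.005 and 0.005 m and y of lid_grip in the frame of canister_rim between -0.005 and 0.005 m and angle between the x axis of lid_grip and the x axis of canister_rim, either way round between 1.09 and 1.36 rad and horizontal distance between canister_rim and stand below 0.008 m and height (world z) of canister_rim below 0.123 m and angle between canister_rim's own z axis and vertical below 0.06 rad), for 0.2 s.
2. the canister is lifted clear by the lid (height (world z) of canister_rim above 0.134 m and contact force between the fingers and lid above 0.5 N), for 0.1 s.
At the end, for the whole second after the job is handed in: The canister stands still, upright (0.04 rad) and flat on the tray floor (rim 108-116.5 mm up; within 40 mm in x, 75 mm in y of the tray centre), its lid locked: centred within 5 mm in x and y, handle 62.5 to 78 degrees from the slot line, lid_grip 36.5 to 41.5 mm above the rim (z of lid_grip in the frame of canister_rim between 0.0365 and 0.0415 m and x of lid_grip in the frame of canister_rim between -0.005 and 0.005 m and y of lid_grip in the frame of canister_rim between -0.005 and 0.005 m and angle between the x axis of lid_grip and the x axis of canister_rim, either way round between 1.09 and 1.36 rad and x of canister_rim in the frame of tray between -0.04 and 0.04 m and y of canister_rim in the frame of tray between -0.075 and 0.075 m and height (world z) of canister_rim between 0.108 and 0.1165 m and angle between canister_rim's own z axis and vertical below 0.04 rad and linear speed of canister below 0.02 m/s and angular speed of canister below 0.1 rad/s); the robot touches nothing.
It fails at once if the canister is tipped more than about 17 degrees (angle between canister_rim's own z axis and vertical above 0.3 rad).
It fails at once if the salt shaker is disturbed (moved more than 25 mm) (distance of shaker from where it was at the start of the episode above 0.025 m).
It fails at once if the tumbler is disturbed (moved more than 25 mm) (distance of tumbler from where it was at the start of the episode above 0.025 m).
It fails at once if the bottle opener is disturbed (moved more than 25 mm) (distance of opener from where it was at the start of the episode above 0.025 m).
It also fails if it takes over 54 s, if anything falls off the work surface, if the arm or the gripper's body presses on something with over 40 N, if the wrist force passes 120 N, or if a joint passes its speed limit or range.

## Working session

There is one attempt and no reset: what is moved stays moved. The work goes in short steps, Python scripts to look and compute and a tool call to move; the robot and the scene stay as the last step left them, time stands still between calls to the robot, and variables do not carry over. Pictures are saved under pics/ and viewed, about 8 in all and at most 12, crops included, and the job is handed in when it is done.

Besides the shell and the picture viewer there is one more tool, called as name(argument=value, ...), one argument or row to a line, values as JSON. move_arm: Moves the arm, as the interface text tells. Shift numbers are shares of 0.03 m and turn numbers shares of 4 degrees, none past 1 either way. Its arguments: {"type":"object","properties":{"deltas":{"type":"array"},"grip_force":{"type":"number"}},"required":["deltas"]}

```bash
ls; mkdir -p pics; cat > h.py <<'E'
import numpy as np, cv2
from scipy.spatial.transform import Rotation as R
from bench import ctrl, cams
def st():
    s=ctrl.get_state(); print({k:np.round(s[k],4).tolist() for k in("time","position","tool_rot","ft_force","torque","grip_width")}); return s
def grab(n,f=None):
    s=ctrl.get_state(); d=cams.get_image(n); K=np.array(d["K"])
    if n=="wrist":
        T=np.eye(4);T[:3,:3]=R.from_rotvec(s["tool_rot"]).as_matrix();T[:3,3]=s["position"];T=T@np.array(d["tool_from_camera"])
    else: T=np.array(d["world_from_camera"])
    if f: cv2.imwrite(f,d["image"][:,:,::-1])
    return d["image"],K,T
def onplane(K,T,uv,z):
    uv=np.atleast_2d(uv).astype(float); r=np.c_[uv,np.ones(len(uv))]@np.linalg.inv(K).T@T[:3,:3].T
    return T[:3,3]+r*((z-T[2,3])/r[:,2])[:,None]
def proj(K,T,p):
    c=(np.atleast_2d(p)-T[:3,3])@T[:3,:3]; q=c@K.T; return q[:,:2]/q[:,2:]
E
python3 - <<'E'
from h import *
st()
for n in("scene","side","wrist"):
    im,K,T=grab(n,f"pics/{n}0.png"); np.savez(f"pics/{n}0.npz",im=im,K=K,T=T); print(n,np.round(K,1).tolist(),np.round(T,3).tolist())
a=[cv2.imread(f"pics/{n}0.png") for n in("scene","side")]
cv2.imwrite("pics/a.png",cv2.resize(np.vstack(a),None,fx=.71,fy=.71))
E
```

```text
pics
{'time': 0.0, 'position': [0.2116, 0.6141, 0.2435], 'tool_rot': [-0.5187, -3.0983, 0.0029], 'ft_force': [-0.3852, 0.0289, -0.2943], 'torque': [0.001, -0.0114, 0.0349], 'grip_width': 1.0013}
scene [[528.1, 0.0, 281.6], [0.0, 528.1, 208.7], [0.0, 0.0, 1.0]] [[0.783, -0.288, 0.551, -0.378], [-0.622, -0.375, 0.687, -1.052], [0.009, -0.881, -0.473, 0.875], [0.0, 0.0, 0.0, 1.0]]
side [[416.6, 0.0, 277.0], [0.0, 416.6, 211.9], [0.0, 0.0, 1.0]] [[-0.285, 0.769, -0.572, 1.125], [0.958, 0.231, -0.167, 0.248], [0.003, -0.596, -0.803, 0.906], [0.0, 0.0, 0.0, 1.0]]
wrist [[309.2, 0.0, 276.6], [0.0, 309.2, 208.0], [0.0, 0.0, 1.0]] [[0.326, 0.91, 0.256, 0.141], [0.945, -0.313, -0.09, 0.638], [-0.002, 0.271, -0.962, 0.384], [0.0, 0.0, 0.0, 1.0]]
```

View pics/scene0.png

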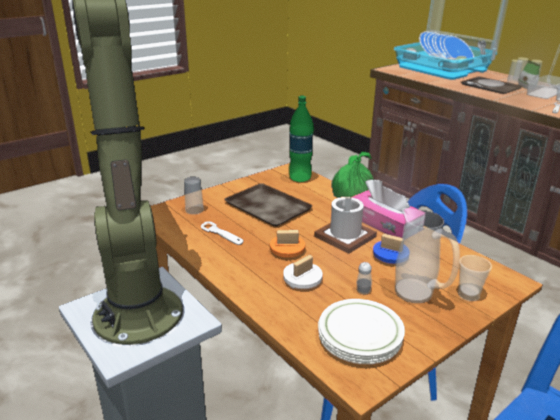

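View pics/side0.png

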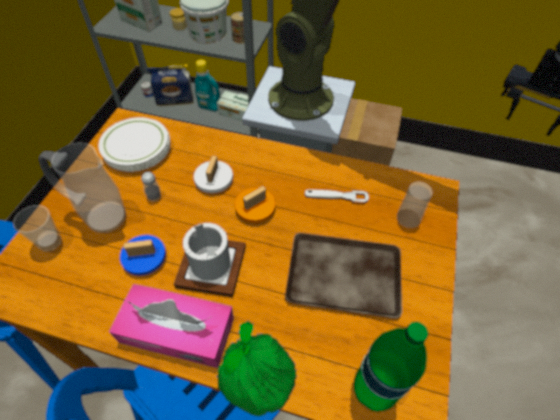

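Scene: robot at left, white lid (303,273) with a pale bar, orange lid (288,247), blue lid (390,250), canister in its stand (347,222), tray (268,203). In the side view, white lid (213,178), orange (255,205), blue (143,255), canister (207,250), tray (345,275). Bystanders: shaker (150,187), the tumbler likely (413,205), opener (337,195). The white one fits the description; the orange and blue ones are the look-alikes.

```bash
python3 - <<'E'
from h import *
L={n:np.load(f"pics/{n}0.npz") for n in("scene","side","wrist")}
S=L["side"];C=L["scene"]
print("base proj",proj(C["K"],C["T"],[[0,0,0],[.212,.615,.245]]),proj(S["K"],S["T"],[[0,0,0],[.212,.615,.245]]))
def p(nm,uv,z,w="side"):
    print(nm,w,np.round(onplane(L[w]["K"],L[w]["T"],uv,z),3).tolist())
p("white",[213,178],.027);p("white",[303,274],.027,"scene")
p("orange",[255,207],.027);p("blue",[143,257],.027)
p("can rim",[208,241],.118);p("can rim",[347,205],.118,"scene")
p("tray corners",[[303,235],[402,246],[402,316],[286,301]],.015)
p("stand corners",[[190,237],[244,243],[232,294],[177,286]],.02)
p("shaker",[152,198],0);p("tumbler",[410,222],0);p("opener",[[306,194],[368,197]],.01)
p("plates",[135,145],.02);p("jug",[105,215],0)
a=cv2.resize(S["im"][130:300,110:300][:,:,::-1],None,fx=3,fy=3,interpolation=cv2.INTER_CUBIC)
b=cv2.resize(C["im"][190:300,260:390][:,:,::-1],None,fx=3,fy=3,interpolation=cv2.INTER_CUBIC)
b=cv2.copyMakeBorder(b,0,a.shape[0]-b.shape[0] if a.shape[0]>b.shape[0] else 0,0,0,0)
o=np.hstack([a,b]);print(o.shape);cv2.imwrite("pics/crop1.png",cv2.resize(o,(800,int(o.shape[0]*800/o.shape[1]))))
E
```

```text
base proj [[137.82877809 313.48191058]
 [108.36026212 136.79086598]] [[300.57588982  99.1215173 ]
 [533.15274152 117.97492748]]
white side [[0.437, -0.14, 0.027]]
white scene [[0.42, -0.154, 0.027]]
orange side [[0.5, 0.004, 0.027]]
blue side [[0.723, -0.208, 0.027]]
can rim side [[0.686, -0.041, 0.118]]
can rim scene [[0.679, -0.056, 0.118]]
tray corners side [[0.542, 0.147, 0.015], [0.502, 0.394, 0.015], [0.689, 0.415, 0.015], [0.729, 0.155, 0.015]]
stand corners side [[0.633, -0.125, 0.02], [0.611, 0.012, 0.02], [0.75, 0.031, 0.02], [0.768, -0.099, 0.02]]
shaker side [[0.533, -0.286, 0.0]]
tumbler side [[0.41, 0.408, 0.0]]
opener side [[0.405, 0.121, 0.01], [0.366, 0.287, 0.01]]
plates side [[0.377, -0.416, 0.02]]
jug side [[0.623, -0.381, -0.0]]
(510, 960, 3)
```

View pics/crop1.png

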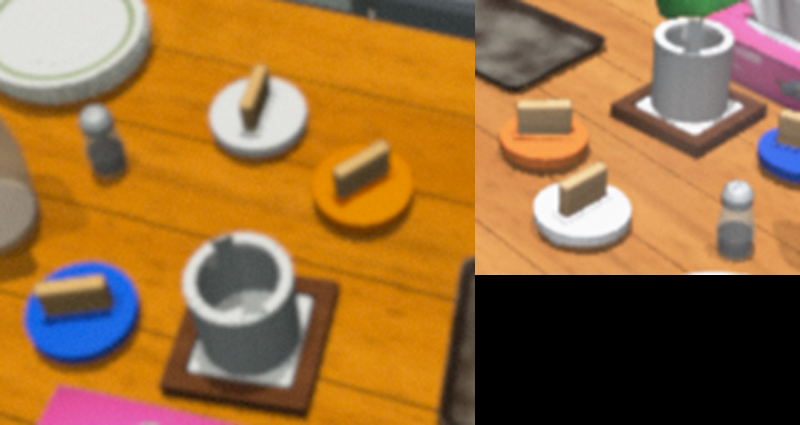

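White lid confirmed near (0.43,-0.147). Canister is near (0.685,-0.05) and the tray centre near (0.615,0.28). I'll swing over on an arc.

move_arm(
  deltas=[
    {"linear":[-1,-0.15,0],"turn":[0,0,0.75],"claw":0},
    {"linear":[-1,-0.15,0],"turn":[0,0,0.75],"claw":0},
    {"linear":[-1,-0.15,0],"turn":[0,0,0.75],"claw":0},
    {"linear":[-1,-0.15,0],"turn":[0,0,0.75],"claw":0},
    {"linear":[-1,-0.15,0],"turn":[0,0,0.75],"claw":0},
    {"linear":[-1,-0.15,0],"turn":[0,0,0.75],"claw":0},
    {"linear":[-1,-0.15,0],"turn":[0,0,0.75],"claw":0},
    {"linear":[-1,-0.15,0],"turn":[0,0,0.75],"claw":0},
    {"linear":[-1,-0.15,0],"turn":[0,0,0.75],"claw":0},
    {"linear":[-1,-0.15,0],"turn":[0,0,0.75],"claw":0},
    {"linear":[-1,-0.15,0],"turn":[0,0,0.75],"claw":0},
    {"linear":[-1,-0.15,0],"turn":[0,0,0.75],"claw":0},
    {"linear":[-1,-0.15,0],"turn":[0,0,0.75],"claw":0},
    {"linear":[-1,-0.15,0],"turn":[0,0,0.75],"claw":0},
    {"linear":[-1,-0.15,0],"turn":[0,0,0.75],"claw":0},
    {"linear":[-1,-0.15,0],"turn":[0,0,0.75],"claw":0},
    {"linear":[-1,-0.15,0],"turn":[0,0,0.75],"claw":0},
    {"linear":[-1,-0.15,0],"turn":[0,0,0.75],"claw":0},
    {"linear":[-1,-0.15,0],"turn":[0,0,0.75],"claw":0},
    {"linear":[-1,-0.15,0],"turn":[0,0,0.75],"claw":0},
  ],
)

```text
time: 1.82
position: [0.5355, 0.1324, 0.2443]
tool_rot: [-2.002, -2.421, 0.0]
ft_force: [0.6, 1.3, -1.5]
grip_width: 1.002
```

```bash
cat >> h.py <<'E'
def fr():
    s=ctrl.get_state(); return np.array(s["position"]),R.from_rotvec(s["tool_rot"]).as_matrix(),s
def rel(x,y,z=None):
    p,M,s=fr(); z=p[2] if z is None else z
    d=M.T@(np.array([x,y,z])-p); print("tool-frame shift mm",np.round(d*1e3,1),"rows",np.round(d/.03,2),"toolx ang",round(np.degrees(np.arctan2(M[1,0],M[0,0])),2),"tilt",np.round(np.degrees(np.arccos(-M[2,2])),2),"p",np.round(p,4),"t",round(s["time"],2))
E
python3 - <<'E'
from h import *
s=st(); print(np.round(s["joint_positions"],3)); rel(.43,-.147)
E
```

```text
{'time': 1.8167, 'position': [0.5355, 0.1324, 0.2443], 'tool_rot': [-2.0017, -2.4212, 0.0003], 'ft_force': [0.5846, 1.2858, -1.4538], 'torque': [-0.1048, -0.0172, -0.0087], 'grip_width': 1.0016}
[-0.65   0.111  0.39   1.713 -0.043  1.327 -0.063]
tool-frame shift mm [-254.6 -156.1    0. ] rows [-8.49 -5.2   0.  ] toolx ang 100.84 tilt 0.01 p [0.5355 0.1324 0.2443] t 1.82
```

move_arm(
  deltas=[
    {"linear":[-0.94,-0.58,0],"turn":[0,0,0],"claw":0},
    {"linear":[-0.94,-0.58,0],"turn":[0,0,0],"claw":0},
    {"linear":[-0.94,-0.58,0],"turn":[0,0,0],"claw":0},
    {"linear":[-0.94,-0.58,0],"turn":[0,0,0],"claw":0},
    {"linear":[-0.94,-0.58,0],"turn":[0,0,0],"claw":0},
    {"linear":[-0.94,-0.58,0],"turn":[0,0,0],"claw":0},
    {"linear":[-0.94,-0.58,0],"turn":[0,0,0],"claw":0},
    {"linear":[-0.94,-0.58,0],"turn":[0,0,0],"claw":0},
    {"linear":[-0.94,-0.58,0],"turn":[0,0,0],"claw":0},
    {"linear":[0,0,0],"turn":[0,0,0],"claw":0},
    {"linear":[0,0,0],"turn":[0,0,0],"claw":0},
  ],
)

```text
time: 2.73
position: [0.4293, -0.1467, 0.2446]
tool_rot: [-2.004, -2.419, -0.002]
ft_force: [0.4, 0.2, -0.4]
grip_width: 1.004
```

```bash
python3 - <<'E'
from h import *
rel(.43,-.147)
im,K,T=grab("wrist","pics/w1.png"); np.savez("pics/w1.npz",im=im,K=K,T=T)
E
```

```text
tool-frame shift mm [-0.4  0.6  0. ] rows [-0.01  0.02  0.  ] toolx ang 100.73 tilt 0.08 p [ 0.4293 -0.1467  0.2446] t 2.73
```

View pics/w1.png

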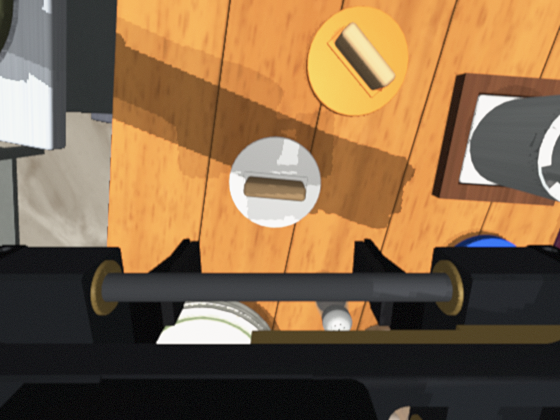

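The wrist view shows the white lid at (275,182), its handle nearly level in the picture (245-305, ~188), the orange lid at (358,60), and the canister partly in view on the right.

```bash
cat >> h.py <<'E'
def lid(f,c,r):
    d=np.load(f); im,K,T=d["im"],d["K"],d["T"]; hsv=cv2.cvtColor(im,cv2.COLOR_RGB2HSV)
    yy,xx=np.mgrid[:420,:560]; near=(np.hypot(xx-c[0],yy-c[1])<r)
    w=((hsv[:,:,1]<50)&(hsv[:,:,2]>110)&near).astype(np.uint8)
    n,l,s,_=cv2.connectedComponentsWithStats(w); k=1+np.argmax(s[1:,4]); cn=np.argwhere(l==k)[:,::-1]
    h=cv2.convexHull(cn.astype(np.int32)); (e,ax,a)=cv2.fitEllipse(h)
    hm=np.zeros((420,560),np.uint8); cv2.fillPoly(hm,[h],1)
    b=((hsv[:,:,1]>=50)&(hm>0)&near).astype(np.uint8); n,l,s,_=cv2.connectedComponentsWithStats(b); k=1+np.argmax(s[1:,4])
    hb=(l==k); pts=np.argwhere(hb)[:,::-1].astype(np.int32); mr=cv2.minAreaRect(pts); box=cv2.boxPoints(mr)
    print("cap ellipse",np.round(e,1),np.round(ax,1),"cap centre z.027",np.round(onplane(K,T,e,.027),4)," hull-top diam mm",)
    W=onplane(K,T,box,.071); print("handle box px",box.round(1).tolist(),"\nworld z.071",W.round(4).tolist())
    for i in range(4):
        v=W[(i+1)%4]-W[i]; print(round(np.linalg.norm(v)*1e3,1),"mm ang",round(np.degrees(np.arctan2(v[1],v[0]))%180,1))
    o=im[:,:,::-1].copy(); o[hb]=(255,0,255); cv2.drawContours(o,[h],-1,(0,255,0),1); return o
E
python3 - <<'E'
from h import *
o=lid("pics/w1.npz",(275,182),52); rel(.43,-.147)
cv2.imwrite("pics/c2.png",cv2.resize(o[120:240,210:340],None,fx=4,fy=4))
E
```

```text
cap ellipse [274.6 181.6] [90.3 91.1] cap centre z.027 [[ 0.4256 -0.142   0.027 ]]  hull-top diam mm
handle box px [[243.1999969482422, 195.3000030517578], [244.89999389648438, 175.89999389648438], [306.0, 181.5], [304.29998779296875, 200.8000030517578]] 
world z.071 [[0.3947, -0.154, 0.071], [0.3933, -0.1334, 0.071], [0.4561, -0.1274, 0.071], [0.4587, -0.1479, 0.071]]
20.6 mm ang 94.0
63.2 mm ang 5.5
20.7 mm ang 97.1
64.3 mm ang 5.4
tool-frame shift mm [-1.9 -0.3 -0. ] rows [-0.06 -0.01 -0.  ] toolx ang 100.91 tilt 0.07 p [ 0.43   -0.145   0.2446] t 2.78
```

View pics/c2.png

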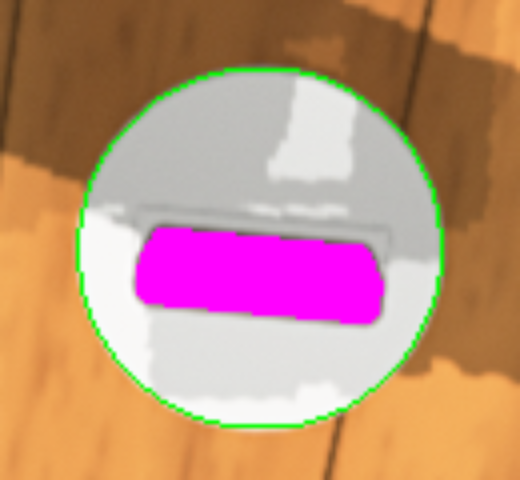

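```bash
python3 - <<'E'
from h import *
S=np.load("pics/side0.npz"); im,K,T=S["im"],S["K"],S["T"]
g=im[225:262,180:236].astype(int); hsv=cv2.cvtColor(im,cv2.COLOR_RGB2HSV)
yy,xx=np.mgrid[:420,:560]
w=((hsv[:,:,1]<40)&(hsv[:,:,2]>165)&(abs(xx-207)<26)&(yy<258)&(yy>218)).astype(np.uint8)
n,l,s,_=cv2.connectedComponentsWithStats(w);k=1+np.argmax(s[1:,4]);print(s[k])
for r in range(222,262): print(r,"".join("#" if l[r,c]==k else "." for c in range(180,236)))
c0=np.array([.684,-.046])
for uv in([199,228],[198,226],[201,229],[228,250]):
    d=onplane(K,T,uv,.118)[0,:2]-c0; print(uv,np.round(np.linalg.norm(d)*1e3),np.round(np.degrees(np.arctan2(d[1],d[0])),1))
E
```

```text
[184 224  43  34 479]
222 ........................................................
223 ........................................................
224 .......................##########.......................
225 .......................#############....................
226 ........................##############..................
227 ..............#...............##########................
228 ............###...................#######...............
229 ...........####.....................######..............
230 ..........#####......................######.............
231 .........#####.........................#####............
232 ........#####..........................######...........
233 .......#####............................#####...........
234 .......####..............................#####..........
235 ......####...............................#####..........
236 ......####................................####..........
237 .....####.................................####..........
238 .....####.................................####..........
239 ....#####............................
[... 751 characters left out ...]

252 ......########...........################...............
253 .......########.......##################................
254 ........###############################.................
255 .........############################...................
256 ...........########################.....................
257 ............######################......................
258 ........................................................
259 ........................................................
260 ........................................................
261 ........................................................
[199, 228] 37.0 -131.7
[198, 226] 44.0 -132.3
[201, 229] 33.0 -136.5
[228, 250] 57.0 78.8
```

Slot direction is about -132°, which puts the slot axis near 46°. That agrees with the stand sides at about 9° + 35° = 44°. I'll turn the tool so x lies along the handle and descend part way.

move_arm(
  deltas=[
    {"linear":[0,0,0.2],"turn":[0,0,1],"claw":0},
    {"linear":[0,0,0.2],"turn":[0,0,1],"claw":0},
    {"linear":[0,0,0.2],"turn":[0,0,1],"claw":0},
    {"linear":[0,0,0.2],"turn":[0,0,1],"claw":0},
    {"linear":[0,0,0.2],"turn":[0,0,1],"claw":0},
    {"linear":[0,0,0.2],"turn":[0,0,1],"claw":0},
    {"linear":[0,0,0.2],"turn":[0,0,1],"claw":0},
    {"linear":[0,0,0.2],"turn":[0,0,1],"claw":0},
    {"linear":[0,0,0.2],"turn":[0,0,1],"claw":0},
    {"linear":[0,0,0.2],"turn":[0,0,1],"claw":0},
    {"linear":[0,0,0.2],"turn":[0,0,1],"claw":0},
    {"linear":[0,0,0.2],"turn":[0,0,1],"claw":0},
    {"linear":[0,0,0.2],"turn":[0,0,1],"claw":0},
    {"linear":[0,0,0.2],"turn":[0,0,1],"claw":0},
    {"linear":[0,0,0.2],"turn":[0,0,1],"claw":0},
    {"linear":[0,0,0.2],"turn":[0,0,1],"claw":0},
    {"linear":[0,0,0.2],"turn":[0,0,1],"claw":0},
    {"linear":[0,0,0.2],"turn":[0,0,1],"claw":0},
    {"linear":[0,0,0.2],"turn":[0,0,1],"claw":0},
    {"linear":[0,0,0.2],"turn":[0,0,1],"claw":0},
  ],
)

```text
time: 4.45
position: [0.4306, -0.1432, 0.1239]
tool_rot: [-3.089, -0.572, 0.001]
ft_force: [0.3, -0.3, 0.0]
grip_width: 1.002
```

move_arm(
  deltas=[
    {"linear":[0,0,0],"turn":[0,0,1],"claw":0},
    {"linear":[0,0,0],"turn":[0,0,1],"claw":0},
    {"linear":[0,0,0],"turn":[0,0,1],"claw":0},
    {"linear":[0,0,0],"turn":[0,0,0.85],"claw":0},
    {"linear":[0,0,0],"turn":[0,0,0],"claw":0},
    {"linear":[0,0,0],"turn":[0,0,0],"claw":0},
  ],
)

```text
time: 4.95
position: [0.4304, -0.1438, 0.1243]
tool_rot: [-3.137, -0.159, 0.001]
ft_force: [-1.0, -0.2, -0.0]
grip_width: 0.998
```

```bash
python3 - <<'E'
from h import *
rel(.4255,-.142,.054); print(np.round(ctrl.get_state()["joint_positions"],2))
E
```

```text
tool-frame shift mm [-4.7 -2.3 70.3] rows [-0.16 -0.08  2.34] toolx ang 5.82 tilt 0.03 p [ 0.4304 -0.1438  0.1243] t 4.95
[-0.32 -0.01  0.59  2.08  0.01  1.07 -1.21]
```

move_arm(
  deltas=[
    {"linear":[-0.16,-0.08,0.5],"turn":[0,0,0.1],"claw":0},
    {"linear":[0,0,0.6],"turn":[0,0,0],"claw":0},
    {"linear":[0,0,0.6],"turn":[0,0,0],"claw":0},
    {"linear":[0,0,0.4],"turn":[0,0,0],"claw":0},
    {"linear":[0,0,0.24],"turn":[0,0,0],"claw":0},
    {"linear":[0,0,0],"turn":[0,0,0],"claw":0},
    {"linear":[0,0,0],"turn":[0,0,0],"claw":0},
  ],
)

```text
time: 5.53
position: [0.4252, -0.1429, 0.0544]
tool_rot: [3.138, 0.144, -0.001]
ft_force: [-0.1, 0.2, 0.1]
grip_width: 1.003
```

move_arm(
  deltas=[
    {"linear":[0,0,0],"turn":[0,0,0],"claw":0.5},
    {"linear":[0,0,0],"turn":[0,0,0],"claw":0.7},
    {"linear":[0,0,0],"turn":[0,0,0],"claw":0.8},
    {"linear":[0,0,0],"turn":[0,0,0],"claw":1},
    {"linear":[0,0,0],"turn":[0,0,0],"claw":1},
    {"linear":[0,0,0],"turn":[0,0,0],"claw":1},
    {"linear":[0,0,0],"turn":[0,0,0],"claw":1},
    {"linear":[0,0,0],"turn":[0,0,0],"claw":1},
    {"linear":[0,0,0],"turn":[0,0,0],"claw":1},
  ],
  grip_force=35,
)

```text
time: 6.28
position: [0.4251, -0.1431, 0.0544]
tool_rot: [-3.138, -0.142, -0.0]
ft_force: [-0.5, -0.4, -0.2]
grip_width: 0.403
```

```bash
python3 - <<'E'
from h import *
st(); rel(.685,-.047,.22)
E
```

```text
{'time': 6.2833, 'position': [0.4251, -0.1431, 0.0544], 'tool_rot': [-3.1383, -0.1422, -0.0001], 'ft_force': [-0.5011, -0.4013, -0.2129], 'torque': [-0.0603, 0.1691, 0.0242], 'grip_width': 0.4027}
tool-frame shift mm [ 267.5  -72.2 -165.6] rows [ 8.92 -2.41 -5.52] toolx ang 5.19 tilt 0.0 p [ 0.4251 -0.1431  0.0544] t 6.28
```

move_arm(
  deltas=[
    {"linear":[0,0,0],"turn":[0,0,0],"claw":1},
    {"linear":[0,0,0],"turn":[0,0,0],"claw":1},
    {"linear":[0,0,0],"turn":[0,0,0],"claw":1},
    {"linear":[0,0,0],"turn":[0,0,0],"claw":1},
    {"linear":[0,0,0],"turn":[0,0,0],"claw":1},
    {"linear":[0,0,0],"turn":[0,0,0],"claw":1},
    {"linear":[0,0,0],"turn":[0,0,0],"claw":1},
    {"linear":[0,0,0],"turn":[0,0,0],"claw":1},
  ],
)

```text
time: 6.95
position: [0.4251, -0.1432, 0.0543]
tool_rot: [3.138, 0.142, 0.0]
ft_force: [0.2, 0.2, -0.8]
grip_width: 0.18
```

move_arm(
  deltas=[
    {"linear":[0,0,-0.3],"turn":[0,0,0],"claw":1},
    {"linear":[0,0,-0.7],"turn":[0,0,0],"claw":1},
    {"linear":[0,0,-1],"turn":[0,0,0],"claw":1},
    {"linear":[0,0,-1],"turn":[0,0,0],"claw":1},
    {"linear":[0,0,-1],"turn":[0,0,0],"claw":1},
    {"linear":[0,0,-1],"turn":[0,0,0],"claw":1},
    {"linear":[0,0,-1],"turn":[0,0,0],"claw":1},
    {"linear":[0,0,-0.5],"turn":[0,0,0],"claw":1},
    {"linear":[0,0,0],"turn":[0,0,0],"claw":1},
    {"linear":[0,0,0],"turn":[0,0,0],"claw":1},
  ],
)

```text
time: 7.78
position: [0.4251, -0.1431, 0.2499]
tool_rot: [-3.138, -0.142, -0.002]
ft_force: [-0.4, -0.1, -2.5]
grip_width: 0.184
```

```bash
python3 - <<'E'
from h import *
st(); rel(.64,-.047,.25)
im,K,T=grab("wrist","pics/w2.png"); np.savez("pics/w2.npz",im=im,K=K,T=T)
E
```

```text
{'time': 7.7833, 'position': [0.4251, -0.1431, 0.2499], 'tool_rot': [-3.138, -0.1421, -0.0024], 'ft_force': [-0.365, -0.0922, -2.4987], 'torque': [0.0114, 0.2104, -0.0214], 'grip_width': 0.1837}
tool-frame shift mm [222.7 -76.3   0.3] rows [ 7.42 -2.54  0.01] toolx ang 5.18 tilt 0.09 p [ 0.4251 -0.1431  0.2499] t 7.78
```

View pics/w2.png

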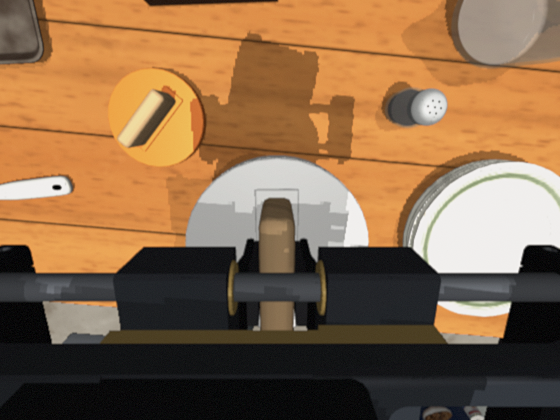

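Lid is held (opening 0.184 = 16 mm). I'll move to a spot beside the canister for a close look at the slots.

move_arm(
  deltas=[
    {"linear":[0.9,-0.04,0],"turn":[0,0,0],"claw":1},
    {"linear":[0.9,-0.04,0],"turn":[0,0,0],"claw":1},
    {"linear":[0.9,-0.04,0],"turn":[0,0,0],"claw":1},
    {"linear":[0.9,-0.04,0],"turn":[0,0,0],"claw":1},
    {"linear":[0.9,-0.04,0],"turn":[0,0,0],"claw":1},
    {"linear":[0.9,-0.04,0],"turn":[0,0,0],"claw":1},
    {"linear":[0.9,-0.04,0],"turn":[0,0,-0.98],"claw":1},
    {"linear":[0,0,0],"turn":[0,0,-0.98],"claw":1},
    {"linear":[0,0,0],"turn":[0,0,-0.98],"claw":1},
    {"linear":[0,0,0],"turn":[0,0,-0.98],"claw":1},
    {"linear":[0,0,0],"turn":[0,0,-0.98],"claw":1},
    {"linear":[0,0,0],"turn":[0,0,-0.98],"claw":1},
    {"linear":[0,0,0],"turn":[0,0,-0.98],"claw":1},
    {"linear":[0,0,0],"turn":[0,0,-0.98],"claw":1},
    {"linear":[0,0,0],"turn":[0,0,-0.98],"claw":1},
    {"linear":[0,0,0],"turn":[0,0,-0.98],"claw":1},
    {"linear":[0,0,0],"turn":[0,0,0],"claw":1},
    {"linear":[0,0,0],"turn":[0,0,0],"claw":1},
    {"linear":[0,0,0],"turn":[0,0,0],"claw":1},
  ],
)

```text
time: 9.42
position: [0.612, -0.1176, 0.2481]
tool_rot: [-2.909, -1.184, 0.003]
ft_force: [0.3, 0.2, -0.5]
grip_width: 0.185
```

```bash
python3 - <<'E'
from h import *
st(); rel(.685,-.047,.22); print(np.round(ctrl.get_state()["joint_positions"],2))
im,K,T=grab("wrist","pics/w3.png"); np.savez("pics/w3.npz",im=im,K=K,T=T)
E
```

```text
{'time': 9.4167, 'position': [0.612, -0.1176, 0.2481], 'tool_rot': [-2.9091, -1.1837, 0.0031], 'ft_force': [0.3187, 0.1559, -0.4562], 'torque': [-0.0719, 0.1034, -0.0152], 'grip_width': 0.1849}
tool-frame shift mm [101.6   0.5  27.9] rows [3.39 0.02 0.93] toolx ang 44.28 tilt 0.13 p [ 0.612  -0.1176  0.2481] t 9.42
[-0.25  0.28  0.49  1.53 -0.13  1.37 -0.55]
```

View pics/w3.png

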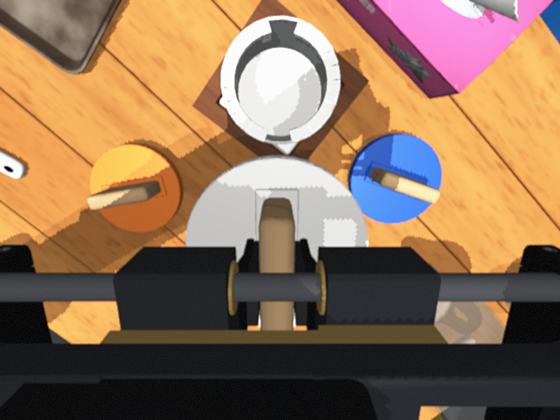

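Canister rim is at about (281,82), with slots at the top (~286,30) and the bottom (~283,147). I'll measure it and check one enlarged crop.

```bash
cat > can.py <<'E'
from h import *
from scipy.optimize import least_squares
def circ(P):
    f=lambda q:np.hypot(P[:,0]-q[0],P[:,1]-q[1])-q[2]
    r=least_squares(f,[*P[:,:2].mean(0),.04],loss="soft_l1",f_scale=.0007); return r.x,np.sqrt(np.mean(r.fun**2))
d=np.load("pics/w3.npz"); im,K,T=d["im"],d["K"],d["T"]; hsv=cv2.cvtColor(im,cv2.COLOR_RGB2HSV)
# outer rim: low saturation blob
yy,xx=np.mgrid[:420,:560]
m=((hsv[:,:,1]<60)&(hsv[:,:,2]>150)&(np.hypot(xx-281,yy-82)<66)).astype(np.uint8)
n,l,s,_=cv2.connectedComponentsWithStats(m); k=1+np.argmax(s[1:,4]); h=cv2.convexHull(np.argwhere(l==k)[:,::-1].astype(np.int32))[:,0]
P=onplane(K,T,h,.118); q,e=circ(P); print("outer rim",q.round(4),"rms",e.round(4))
# unwrap on plane .118: brightness by angle, per radius
a=np.radians(np.arange(0,360,2)); g=cv2.cvtColor(im,cv2.COLOR_RGB2GRAY)
for r in(.040,.042,.044,.046):
    uv=proj(K,T,np.c_[q[0]+r*np.cos(a),q[1]+r*np.sin(a),0*a+.118]).astype(np.float32)
    v=cv2.remap(g,uv[:,:1],uv[:,1:],1)[:,0]; b=np.degrees(a)[v<.72*np.median(v)]; print(r,np.median(v),b.astype(int).tolist())
o=cv2.resize(im[0:165,200:365][:,:,::-1],None,fx=3.6,fy=3.6,interpolation=cv2.INTER_CUBIC)
cv2.imwrite("pics/c3.png",o)
# lid in gripper: cap outline + handle end, in tool frame
p,M,_=fr()
m=((hsv[:,:,1]<45)&(hsv[:,:,2]>120)&(yy>152)&(yy<238)&(xx>180)&(xx<375)).astype(np.uint8)
n,l,s,_=cv2.connectedComponentsWithStats(m); k=1+np.argmax(s[1:,4]); h=cv2.convexHull(np.argwhere(l==k)[:,::-1].astype(np.int32))[:,0]
h=h[(h[:,1]<232)&(h[:,1]>153)]
for dz in(.0274,.035,.040):
    W=(onplane(K,T,h,p[2]-dz)-p)@M; q,e=circ(W); print("cap tool",dz,q.round(4),e.round(4))
t=np.array([[.033,y,-.0166] for y in(-.008,0,.008)]); print("handle end top proj if centred",proj(K,T,t@M.T+p).round(1).tolist())
hm=((hsv[:,:,1]>60)&(yy>185)&(yy<240)&(xx>255)&(xx<300)); r=np.argwhere(hm); print("handle top row",r[:,0].min(),"cols at 225",r[r[:,0]==225][:,1].min(),r[r[:,0]==225][:,1].max())
t=np.array([[x,y,-.0166] for x in(.0,.02) for y in(-.008,.008)]); print(proj(K,T,t@M.T+p).round(1).tolist())
E
python3 can.py
```

```text
outer rim [ 0.6871 -0.0476  0.0492] rms 0.0011
0.04 249.0 [29, 32, 34, 36, 38, 40, 42, 44, 46, 48, 50, 52, 54]
0.042 246.0 [29, 32, 34, 36, 38, 40, 42, 44, 46, 48, 50, 52, 54, 210, 212, 214, 216, 218, 220, 222, 224, 226, 228, 230, 232, 234, 236]
0.044 243.0 [29, 32, 34, 36, 38, 40, 42, 44, 46, 48, 50, 52, 54, 210, 212, 214, 216, 218, 220, 222, 224, 226, 228, 230, 232, 234, 236]
0.046 244.0 [29, 32, 34, 36, 38, 40, 42, 44, 46, 48, 50, 52, 54, 210, 212, 214, 216, 218, 220, 222, 224, 226, 228, 230, 232, 234]
cap tool 0.0274 [ 0.0028 -0.0004  0.0526] 0.0002
cap tool 0.035 [-0.0004 -0.0004  0.055 ] 0.0002
cap tool 0.04 [-0.0025 -0.0004  0.0565] 0.0002
handle end top proj if centred [[258.0, 221.0], [277.0, 221.0], [296.1, 221.0]]
handle top row 198 cols at 225 260 293
[[259.3, 290.7], [294.8, 290.7], [258.5, 249.6], [295.6, 249.6]]
```

View pics/c3.png

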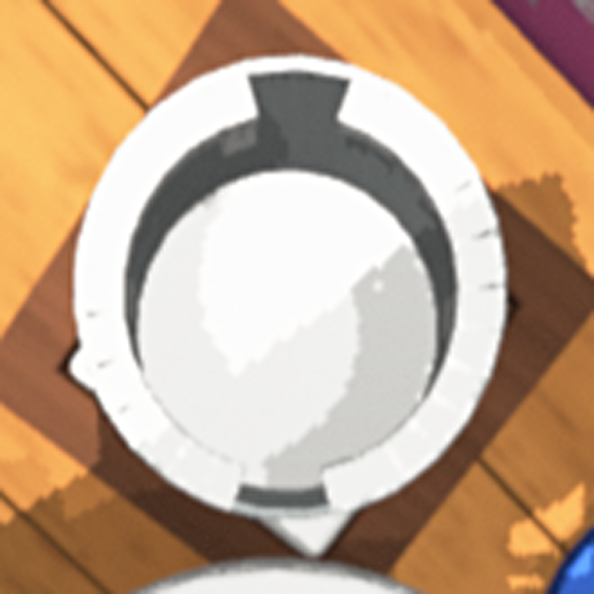

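Slots are centred at 41.6° and 223°, so the axis is 42.3°. Rim centre is about (0.6875,-0.048), with a fitted radius of 49.2 mm against 49 given. The lid sits centred in the jaws: the handle end base at row 198 is as predicted, and the cap offset is about 0.5 mm. I'll go over the canister now.

move_arm(
  deltas=[
    {"linear":[0.6,0,0],"turn":[0,0,0.5],"claw":1},
    {"linear":[0.9,0,0.3],"turn":[0,0,0],"claw":1},
    {"linear":[0.9,0,0.5],"turn":[0,0,0],"claw":1},
    {"linear":[0.7,0,0.5],"turn":[0,0,0],"claw":1},
    {"linear":[0.3,0,0.5],"turn":[0,0,0],"claw":1},
    {"linear":[0,0,0],"turn":[0,0,0],"claw":1},
    {"linear":[0,0,0],"turn":[0,0,0],"claw":1},
    {"linear":[0,0,0],"turn":[0,0,0],"claw":1},
  ],
)

```text
time: 10.13
position: [0.6869, -0.0507, 0.196]
tool_rot: [2.929, 1.132, -0.001]
ft_force: [0.6, -0.4, -1.0]
grip_width: 0.185
```

```bash
python3 - <<'E'
from h import *
st(); rel(.6874,-.0486,.178)
E
```

```text
{'time': 10.1333, 'position': [0.6869, -0.0507, 0.196], 'tool_rot': [2.9293, 1.1317, -0.0007], 'ft_force': [0.613, -0.3674, -0.9954], 'torque': [-0.1167, 0.1444, 0.0157], 'grip_width': 0.1849}
tool-frame shift mm [ 1.8 -1.2 18. ] rows [ 0.06 -0.04  0.6 ] toolx ang 42.25 tilt 0.08 p [ 0.6869 -0.0507  0.196 ] t 10.13
```

Descend to just above contact, then in small steps to the seal.

move_arm(
  deltas=[
    {"linear":[0.06,-0.04,0.3],"turn":[0,0,0],"claw":1},
    {"linear":[0,0,0.3],"turn":[0,0,0],"claw":1},
    {"linear":[0,0,0],"turn":[0,0,0],"claw":1},
    {"linear":[0,0,0.1],"turn":[0,0,0],"claw":1},
    {"linear":[0,0,0.1],"turn":[0,0,0],"claw":1},
    {"linear":[0,0,0.1],"turn":[0,0,0],"claw":1},
    {"linear":[0,0,0],"turn":[0,0,0],"claw":1},
    {"linear":[0,0,0],"turn":[0,0,0],"claw":1},
  ],
)

```text
time: 10.8
position: [0.6878, -0.0464, 0.1682]
tool_rot: [-2.929, -1.136, 0.001]
ft_force: [-0.7, -0.5, -1.9]
grip_width: 0.18
```

```bash
python3 - <<'E'
from h import *
st(); rel(.6874,-.0486,.164)
E
```

```text
{'time': 10.8, 'position': [0.6878, -0.0464, 0.1682], 'tool_rot': [-2.9289, -1.1358, 0.0006], 'ft_force': [-0.6605, -0.5152, -1.9162], 'torque': [-0.1428, 0.2148, -0.0061], 'grip_width': 0.1796}
tool-frame shift mm [-1.8  1.4  4.2] rows [-0.06  0.05  0.14] toolx ang 42.39 tilt 0.02 p [ 0.6878 -0.0464  0.1682] t 10.8
```

No contact force at 4 mm below the lug-on-rim height, so the lugs are in the slots. Press.

move_arm(
  deltas=[
    {"linear":[0,0,0.1],"turn":[0,0,0],"claw":1},
    {"linear":[0,0,0.1],"turn":[0,0,0],"claw":1},
    {"linear":[0,0,0.1],"turn":[0,0,0],"claw":1},
    {"linear":[0,0,0.1],"turn":[0,0,0],"claw":1},
    {"linear":[0,0,0],"turn":[0,0,0],"claw":1},
    {"linear":[0,0,0],"turn":[0,0,0],"claw":1},
    {"linear":[0,0,0],"turn":[0,0,0],"claw":1},
  ],
)

```text
time: 11.38
position: [0.6882, -0.0468, 0.1574]
tool_rot: [2.929, 1.135, 0.001]
ft_force: [-2.7, -1.1, 5.5]
grip_width: 0.182
```

```bash
python3 - <<'E'
from h import *
st(); rel(.6874,-.0486,.1555)
E
```

```text
{'time': 11.3833, 'position': [0.6882, -0.0468, 0.1574], 'tool_rot': [2.9287, 1.1352, 0.0014], 'ft_force': [-2.7136, -1.0649, 5.5083], 'torque': [-0.3529, 0.7256, 0.0108], 'grip_width': 0.1817}
tool-frame shift mm [-1.8  0.8  1.9] rows [-0.06  0.03  0.06] toolx ang 42.38 tilt 0.06 p [ 0.6882 -0.0468  0.1574] t 11.38
```

move_arm(
  deltas=[
    {"linear":[-0.05,0,0.05],"turn":[0,0,0],"claw":1},
    {"linear":[0,0,0],"turn":[0,0,0],"claw":1},
    {"linear":[0,0,0],"turn":[0,0,0],"claw":1},
    {"linear":[0,0,0],"turn":[0,0,0],"claw":1},
  ],
)

```text
time: 11.72
position: [0.6881, -0.0468, 0.1565]
tool_rot: [2.928, 1.136, 0.006]
ft_force: [-0.3, -0.2, 5.3]
grip_width: 0.181
```

```bash
python3 - <<'E'
from h import *
st(); rel(.6874,-.0486,.1555)
E
```

```text
{'time': 11.7167, 'position': [0.6881, -0.0468, 0.1565], 'tool_rot': [2.9284, 1.1363, 0.0055], 'ft_force': [-0.3221, -0.1915, 5.2772], 'torque': [-0.1446, 0.4111, 0.0265], 'grip_width': 0.1809}
tool-frame shift mm [-1.7  0.8  1. ] rows [-0.06  0.03  0.03] toolx ang 42.42 tilt 0.2 p [ 0.6881 -0.0468  0.1565] t 11.72
```

move_arm(
  deltas=[
    {"linear":[0,0,0.04],"turn":[0,0,0],"claw":1},
    {"linear":[0,0,0],"turn":[0,0,0.5],"claw":1},
    {"linear":[0,0,0],"turn":[0,0,0.5],"claw":1},
    {"linear":[0,0,0],"turn":[0,0,0.5],"claw":1},
    {"linear":[0,0,0],"turn":[0,0,0.5],"claw":1},
    {"linear":[0,0,0],"turn":[0,0,0.5],"claw":1},
  ],
)

```text
time: 12.22
position: [0.6879, -0.0471, 0.1555]
tool_rot: [3.017, 0.875, 0.005]
ft_force: [-1.8, 0.1, 7.2]
grip_width: 0.18
```

```bash
python3 - <<'E'
from h import *
st(); rel(.6874,-.0486,.1555)
E
```

```text
{'time': 12.2167, 'position': [0.6879, -0.0471, 0.1555], 'tool_rot': [3.0169, 0.8749, 0.0048], 'ft_force': [-1.8354, 0.1066, 7.2325], 'torque': [-0.1371, 0.5557, 0.1821], 'grip_width': 0.1801}
tool-frame shift mm [-1.2  1.   0. ] rows [-0.04  0.03  0.  ] toolx ang 32.35 tilt 0.18 p [ 0.6879 -0.0471  0.1555] t 12.22
```

move_arm(
  deltas=[
    {"linear":[0,0,0],"turn":[0,0,0.8],"claw":1},
    {"linear":[0,0,0],"turn":[0,0,0.8],"claw":1},
    {"linear":[0,0,0],"turn":[0,0,0.8],"claw":1},
    {"linear":[0,0,0],"turn":[0,0,0.8],"claw":1},
    {"linear":[0,0,0],"turn":[0,0,0.8],"claw":1},
    {"linear":[0,0,0],"turn":[0,0,0.8],"claw":1},
    {"linear":[0,0,0],"turn":[0,0,0.8],"claw":1},
    {"linear":[0,0,0],"turn":[0,0,0.8],"claw":1},
    {"linear":[0,0,0],"turn":[0,0,0.8],"claw":1},
    {"linear":[0,0,0],"turn":[0,0,0.8],"claw":1},
    {"linear":[0,0,0],"turn":[0,0,0],"claw":1},
  ],
)

```text
time: 13.13
position: [0.688, -0.0465, 0.1555]
tool_rot: [-3.141, -0.009, -0.005]
ft_force: [-1.9, 0.3, 6.8]
grip_width: 0.181
```

```bash
python3 - <<'E'
from h import *
st(); rel(.6874,-.0486,.1555)
E
```

```text
{'time': 13.1333, 'position': [0.688, -0.0465, 0.1555], 'tool_rot': [-3.1406, -0.0088, -0.0047], 'ft_force': [-1.8747, 0.3428, 6.7725], 'torque': [0.0545, 0.5398, 0.0047], 'grip_width': 0.1808}
tool-frame shift mm [-0.6  2.1 -0. ] rows [-0.02  0.07 -0.  ] toolx ang 0.32 tilt 0.18 p [ 0.688  -0.0465  0.1555] t 13.13
```

move_arm(
  deltas=[
    {"linear":[0,0,0],"turn":[0,0,0.8],"claw":1},
    {"linear":[0,0,0],"turn":[0,0,0.8],"claw":1},
    {"linear":[0,0,0],"turn":[0,0,0.8],"claw":1},
    {"linear":[0,0,0],"turn":[0,0,0.8],"claw":1},
    {"linear":[0,0,0],"turn":[0,0,0.8],"claw":1},
    {"linear":[0,0,0],"turn":[0,0,0.8],"claw":1},
    {"linear":[0,0,0],"turn":[0,0,0.8],"claw":1},
    {"linear":[0,0,0],"turn":[0,0,0.8],"claw":1},
    {"linear":[0,0,0],"turn":[0,0,0.8],"claw":1},
    {"linear":[0,0,0],"turn":[0,0,0.4],"claw":1},
    {"linear":[0,0,0],"turn":[0,0,0],"claw":1},
    {"linear":[0,0,0],"turn":[0,0,0],"claw":1},
  ],
)

```text
time: 14.13
position: [0.6883, -0.0463, 0.1555]
tool_rot: [-3.033, 0.811, -0.005]
ft_force: [-1.1, 2.4, 7.5]
grip_width: 0.183
```

```bash
python3 - <<'E'
from h import *
st(); rel(.6874,-.0486,.1555)
E
```

```text
{'time': 14.1333, 'position': [0.6883, -0.0463, 0.1555], 'tool_rot': [-3.0329, 0.8108, -0.0052], 'ft_force': [-1.0805, 2.4416, 7.4864], 'torque': [0.1606, 0.4954, 0.0434], 'grip_width': 0.1825}
tool-frame shift mm [0.4 2.5 0. ] rows [0.01 0.08 0.  ] toolx ang -29.94 tilt 0.23 p [ 0.6883 -0.0463  0.1555] t 14.13
```

Turned 72.3° with steady press, no stop felt. Let it rise about 7 mm.

move_arm(
  deltas=[
    {"linear":[0,0,-0.08],"turn":[0,0,0],"claw":1},
    {"linear":[0,0,-0.08],"turn":[0,0,0],"claw":1},
    {"linear":[0,0,-0.08],"turn":[0,0,0],"claw":1},
    {"linear":[0,0,0],"turn":[0,0,0],"claw":1},
    {"linear":[0,0,0],"turn":[0,0,0],"claw":1},
    {"linear":[0,0,0],"turn":[0,0,0],"claw":1},
    {"linear":[0,0,0],"turn":[0,0,0],"claw":1},
  ],
)

```text
time: 14.72
position: [0.6873, -0.047, 0.1609]
tool_rot: [-3.034, 0.813, -0.001]
ft_force: [2.4, 0.8, 3.4]
grip_width: 0.182
```

```bash
python3 - <<'E'
from h import *
st(); rel(.6874,-.0486,.1555)
E
```

```text
{'time': 14.7167, 'position': [0.6873, -0.047, 0.1609], 'tool_rot': [-3.0339, 0.8128, -0.0013], 'ft_force': [2.4131, 0.7994, 3.407], 'torque': [0.3326, -0.3057, -0.0096], 'grip_width': 0.1817}
tool-frame shift mm [0.9 1.4 5.4] rows [0.03 0.05 0.18] toolx ang -29.99 tilt 0.06 p [ 0.6873 -0.047   0.1609] t 14.72
```

move_arm(
  deltas=[
    {"linear":[0,0,-0.05],"turn":[0,0,0],"claw":1},
    {"linear":[0,0,0],"turn":[0,0,0],"claw":1},
    {"linear":[0,0,0],"turn":[0,0,0],"claw":1},
    {"linear":[0,0,0],"turn":[0,0,0],"claw":1},
    {"linear":[0,0,0],"turn":[0,0,0],"claw":1},
  ],
)

```text
time: 15.13
position: [0.6868, -0.0473, 0.1622]
tool_rot: [-3.034, 0.813, 0.0]
ft_force: [1.2, 1.7, 1.7]
grip_width: 0.186
```

```bash
python3 - <<'E'
from h import *
st(); rel(.6874,-.0486,.1555)
E
```

```text
{'time': 15.1333, 'position': [0.6868, -0.0473, 0.1622], 'tool_rot': [-3.0345, 0.8133, 0.0002], 'ft_force': [1.2192, 1.7029, 1.6896], 'torque': [0.2979, -0.2899, 0.0104], 'grip_width': 0.1858}
tool-frame shift mm [1.2 0.8 6.7] rows [0.04 0.03 0.22] toolx ang -30.01 tilt 0.01 p [ 0.6868 -0.0473  0.1622] t 15.13
```

move_arm(
  deltas=[
    {"linear":[0,0,-0.05],"turn":[0,0,0],"claw":1},
    {"linear":[0,0,-0.05],"turn":[0,0,0],"claw":1},
    {"linear":[0,0,0],"turn":[0,0,0],"claw":1},
    {"linear":[0,0,0],"turn":[0,0,0],"claw":1},
    {"linear":[0,0,0],"turn":[0,0,0],"claw":1},
  ],
)

```text
time: 15.55
position: [0.6857, -0.0476, 0.1639]
tool_rot: [3.033, -0.814, -0.005]
ft_force: [0.0, 0.8, -7.7]
grip_width: 0.18
```

```bash
python3 - <<'E'
from h import *
st(); rel(.6874,-.0486,.1555)
grab("scene","pics/s4.png")
E
```

```text
{'time': 15.55, 'position': [0.6857, -0.0476, 0.1639], 'tool_rot': [3.0332, -0.8136, -0.0047], 'ft_force': [0.0354, 0.8188, -7.6594], 'torque': [0.0117, 0.0194, 0.0542], 'grip_width': 0.1802}
tool-frame shift mm [2.  0.  8.4] rows [0.07 0.   0.28] toolx ang -30.03 tilt 0.18 p [ 0.6857 -0.0476  0.1639] t 15.55
```

Pulling up now carries about 6-7 N, so the lid is locked and the canister hangs from it. Lift out.

move_arm(
  deltas=[
    {"linear":[0,0,-0.1],"turn":[0,0,0],"claw":1},
    {"linear":[0,0,-0.2],"turn":[0,0,0],"claw":1},
    {"linear":[0,0,-0.3],"turn":[0,0,0],"claw":1},
    {"linear":[0,0,-0.3],"turn":[0,0,0],"claw":1},
    {"linear":[0,0,-0.3],"turn":[0,0,0],"claw":1},
    {"linear":[0,0,-0.3],"turn":[0,0,0],"claw":1},
    {"linear":[0,0,-0.3],"turn":[0,0,0],"claw":1},
    {"linear":[0,0,-0.3],"turn":[0,0,0],"claw":1},
    {"linear":[0,0,0],"turn":[0,0,0],"claw":1},
    {"linear":[0,0,0],"turn":[0,0,0],"claw":1},
  ],
)

```text
time: 16.43
position: [0.6873, -0.0475, 0.2293]
tool_rot: [-3.034, 0.813, -0.003]
ft_force: [0.4, -0.7, -8.0]
grip_width: 0.184
```

```bash
python3 - <<'E'
from h import *
st()
for n,c in(("side",[[303,235],[402,246],[402,316],[286,301]]),("scene",[[268,184],[311,205],[268,223],[226,204]])):
    d=np.load(f"pics/{n}0.npz"); W=onplane(d["K"],d["T"],c,.017); print(n,W.mean(0).round(3),[round(np.linalg.norm(W[i]-W[i-1])*1e3) for i in range(4)])
rel(.615,.275); im,K,T=grab("scene","pics/s5.png")
b,_,_=grab("side"); cv2.imwrite("pics/s5c.png",np.vstack([im[100:300,150:450],b[80:280,120:420]])[:,:,::-1])
E
```

```text
{'time': 16.4333, 'position': [0.6873, -0.0475, 0.2293], 'tool_rot': [-3.034, 0.8133, -0.0026], 'ft_force': [0.3854, -0.6964, -8.0336], 'torque': [0.0067, 0.1798, -0.0148], 'grip_width': 0.1837}
side [0.617 0.278 0.017] [187, 249, 187, 262]
scene [0.61  0.254 0.017] [218, 226, 195, 199]
tool-frame shift mm [-2.239e+02 -2.431e+02 -1.000e-01] rows [-7.46 -8.1  -0.  ] toolx ang -30.01 tilt 0.1 p [ 0.6873 -0.0475  0.2293] t 16.43
```

View pics/s5c.png

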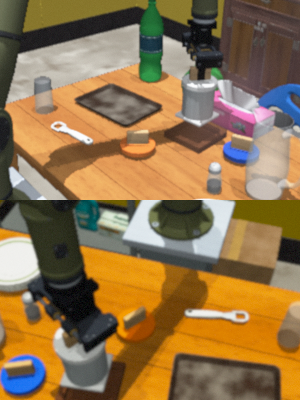

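The canister hangs upright under the lid, clear of the stand. On to the tray centre, about (0.615,0.275).

move_arm(
  deltas=[
    {"linear":[-0.3,-0.33,0],"turn":[0,0,0],"claw":1},
    {"linear":[-0.3,-0.33,0],"turn":[0,0,0],"claw":1},
    {"linear":[-0.65,-0.7,0],"turn":[0,0,0],"claw":1},
    {"linear":[-0.65,-0.7,0],"turn":[0,0,0],"claw":1},
    {"linear":[-0.65,-0.7,0],"turn":[0,0,0],"claw":1},
    {"linear":[-0.65,-0.7,0],"turn":[0,0,0],"claw":1},
    {"linear":[-0.65,-0.7,0],"turn":[0,0,0],"claw":1},
    {"linear":[-0.65,-0.7,0],"turn":[0,0,0],"claw":1},
    {"linear":[-0.65,-0.7,0],"turn":[0,0,0],"claw":1},
    {"linear":[-0.65,-0.7,0],"turn":[0,0,0],"claw":1},
    {"linear":[-0.65,-0.7,0],"turn":[0,0,0],"claw":1},
    {"linear":[-0.65,-0.7,0],"turn":[0,0,0],"claw":1},
    {"linear":[-0.18,-0.2,0],"turn":[0,0,0],"claw":1},
    {"linear":[-0.18,-0.2,0],"turn":[0,0,0],"claw":1},
    {"linear":[0,0,0],"turn":[0,0,0],"claw":1},
    {"linear":[0,0,0],"turn":[0,0,0],"claw":1},
    {"linear":[0,0,0],"turn":[0,0,0],"claw":1},
  ],
)

```text
time: 17.95
position: [0.6144, 0.2723, 0.2284]
tool_rot: [3.033, -0.816, 0.001]
ft_force: [-0.0, -0.7, -6.8]
grip_width: 0.186
```

```bash
python3 - <<'E'
from h import *
st(); rel(.615,.275,.17); print(np.round(ctrl.get_state()["joint_positions"],2))
a,K,T=grab("scene"); b,K2,T2=grab("side")
d=np.load("pics/side0.npz"); S=np.load("pics/scene0.npz")
for n,D in(("side",d),("scene",S)):
    im=D["im"]; hsv=cv2.cvtColor(im,cv2.COLOR_RGB2HSV); yy,xx=np.mgrid[:420,:560]; c=(345,275) if n=="side" else (268,203)
    m=((hsv[:,:,2]<130)&(hsv[:,:,1]<130)&(abs(xx-c[0])<75)&(abs(yy-c[1])<55)).astype(np.uint8)
    _,l,s,_=cv2.connectedComponentsWithStats(m);k=l[c[1],c[0]] or 1+np.argmax(s[1:,4])
    bx=cv2.approxPolyN(cv2.convexHull(np.argwhere(l==k)[:,::-1].astype(np.int32)),4,ensure_convex=True).reshape(-1,2)
    W=onplane(D["K"],D["T"],bx,.012); print(n,bx.tolist(),W.mean(0).round(3),[round(np.linalg.norm(W[i]-W[i-1])*1e3) for i in range(4)])
cv2.imwrite("pics/s6.png",np.hstack([a[100:300,150:450],b[100:400,220:520][:200]])[:,:,::-1])
E
```

```text
{'time': 17.95, 'position': [0.6144, 0.2723, 0.2284], 'tool_rot': [3.0326, -0.816, 0.001], 'ft_force': [-0.0089, -0.6853, -6.8117], 'torque': [-0.0601, 0.1679, 0.0077], 'grip_width': 0.1857}
tool-frame shift mm [-0.9 -2.7 58.4] rows [-0.03 -0.09  1.95] toolx ang -30.12 tilt 0.07 p [0.6144 0.2723 0.2284] t 17.95
[-0.91  0.42  0.62  1.43 -0.24  1.37 -2.38]
side [[285, 302], [295, 233], [398, 246], [401, 319]] [0.617 0.269 0.012] [263, 193, 262, 194]
scene [[275, 227], [221, 199], [261, 183], [314, 206]] [0.615 0.267 0.012] [200, 276, 193, 265]
```

View pics/s6.png

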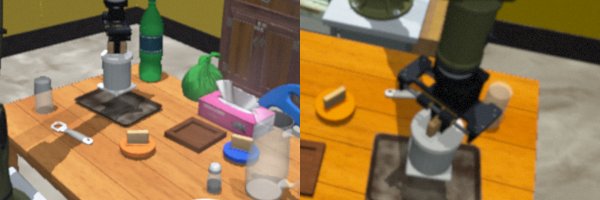

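Two views agree on the tray centre at (0.616,0.268), sides 193-200 by 262-276 mm. The canister hangs over it; lower.

move_arm(
  deltas=[
    {"linear":[0,0.05,0.3],"turn":[0,0,0],"claw":1},
    {"linear":[0,0.05,0.4],"turn":[0,0,0],"claw":1},
    {"linear":[0,0,0.4],"turn":[0,0,0],"claw":1},
    {"linear":[0,0,0.4],"turn":[0,0,0],"claw":1},
    {"linear":[0,0,0.3],"turn":[0,0,0],"claw":1},
    {"linear":[0,0,0.2],"turn":[0,0,0],"claw":1},
    {"linear":[0,0,0.1],"turn":[0,0,0],"claw":1},
    {"linear":[0,0,0.08],"turn":[0,0,0],"claw":1},
    {"linear":[0,0,0],"turn":[0,0,0],"claw":1},
    {"linear":[0,0,0],"turn":[0,0,0],"claw":1},
  ],
)

```text
time: 18.88
position: [0.6128, 0.2715, 0.1635]
tool_rot: [-3.034, 0.813, -0.001]
ft_force: [0.2, -0.4, -7.3]
grip_width: 0.178
```

```bash
python3 - <<'E'
from h import *
st()
E
```

```text
{'time': 18.8833, 'position': [0.6128, 0.2715, 0.1635], 'tool_rot': [-3.034, 0.8131, -0.0011], 'ft_force': [0.2423, -0.3675, -7.3216], 'torque': [-0.0073, 0.2263, -0.0291], 'grip_width': 0.1782}
```

move_arm(
  deltas=[
    {"linear":[0,0,0.06],"turn":[0,0,0],"claw":1},
    {"linear":[0,0,0.06],"turn":[0,0,0],"claw":1},
    {"linear":[0,0,0.03],"turn":[0,0,0],"claw":1},
    {"linear":[0,0,0],"turn":[0,0,0],"claw":1},
    {"linear":[0,0,0],"turn":[0,0,0],"claw":1},
    {"linear":[0,0,0],"turn":[0,0,0],"claw":1},
  ],
)

```text
time: 19.38
position: [0.6125, 0.2714, 0.1586]
tool_rot: [-3.034, 0.813, -0.0]
ft_force: [-0.2, 1.1, -7.8]
grip_width: 0.185
```

```bash
python3 - <<'E'
from h import *
st()
E
```

```text
{'time': 19.3833, 'position': [0.6125, 0.2714, 0.1586], 'tool_rot': [-3.0343, 0.8133, -0.0001], 'ft_force': [-0.1544, 1.0552, -7.7967], 'torque': [-0.0331, 0.1553, -0.0008], 'grip_width': 0.1849}
```

move_arm(
  deltas=[
    {"linear":[0,0,0.03],"turn":[0,0,0],"claw":1},
    {"linear":[0,0,0.03],"turn":[0,0,0],"claw":1},
    {"linear":[0,0,0],"turn":[0,0,0],"claw":1},
    {"linear":[0,0,0],"turn":[0,0,0],"claw":1},
    {"linear":[0,0,0],"turn":[0,0,0],"claw":1},
  ],
)

```text
time: 19.8
position: [0.6127, 0.2716, 0.1575]
tool_rot: [-3.034, 0.813, -0.001]
ft_force: [-3.0, -1.2, -0.3]
grip_width: 0.178
```

```bash
python3 - <<'E'
from h import *
st()
E
```

```text
{'time': 19.8, 'position': [0.6127, 0.2716, 0.1575], 'tool_rot': [-3.0337, 0.8129, -0.0006], 'ft_force': [-2.9808, -1.19, -0.2622], 'torque': [-0.1239, 0.6542, 0.0065], 'grip_width': 0.1783}
```

Touched down exactly as computed (0.1575). Let go and back off upward.

move_arm(
  deltas=[
    {"linear":[0,0,0],"turn":[0,0,0],"claw":0.7},
    {"linear":[0,0,0],"turn":[0,0,0],"claw":0.6},
    {"linear":[0,0,0],"turn":[0,0,0],"claw":0.4},
    {"linear":[0,0,0],"turn":[0,0,0],"claw":0.3},
    {"linear":[0,0,0],"turn":[0,0,0],"claw":0.3},
    {"linear":[0,0,0],"turn":[0,0,0],"claw":0.3},
    {"linear":[0,0,0],"turn":[0,0,0],"claw":0.3},
    {"linear":[0,0,0],"turn":[0,0,0],"claw":0.3},
    {"linear":[0,0,-0.3],"turn":[0,0,0],"claw":0.3},
    {"linear":[0,0,-0.6],"turn":[0,0,0],"claw":0.3},
    {"linear":[0,0,-0.8],"turn":[0,0,0],"claw":0.3},
    {"linear":[0,0,-0.8],"turn":[0,0,0],"claw":0.3},
    {"linear":[0,0,-0.8],"turn":[0,0,0],"claw":0.3},
    {"linear":[0,0,-0.8],"turn":[0,0,0],"claw":0.3},
    {"linear":[0,0,0],"turn":[0,0,0],"claw":0.3},
    {"linear":[0,0,0],"turn":[0,0,0],"claw":0.3},
  ],
)

```text
time: 21.13
position: [0.6134, 0.2714, 0.2822]
tool_rot: [-3.032, 0.813, -0.005]
ft_force: [0.4, -0.3, -0.9]
grip_width: 0.699
```

```bash
python3 - <<'E'
from h import *
st()
a,K,T=grab("scene"); b,K2,T2=grab("side"); w,K3,T3=grab("wrist")
f=lambda i:cv2.resize(i,(399,299))
cv2.imwrite("pics/s7.png",np.vstack([np.hstack([f(a[120:300,170:410]),f(b[150:330,240:480])]),np.hstack([f(w),f(a)])])[:,:,::-1])
E
```

```text
{'time': 21.1333, 'position': [0.6134, 0.2714, 0.2822], 'tool_rot': [-3.0317, 0.8129, -0.0047], 'ft_force': [0.3764, -0.3278, -0.8554], 'torque': [-0.0123, 0.1755, 0.0215], 'grip_width': 0.6988}
```

View pics/s7.png

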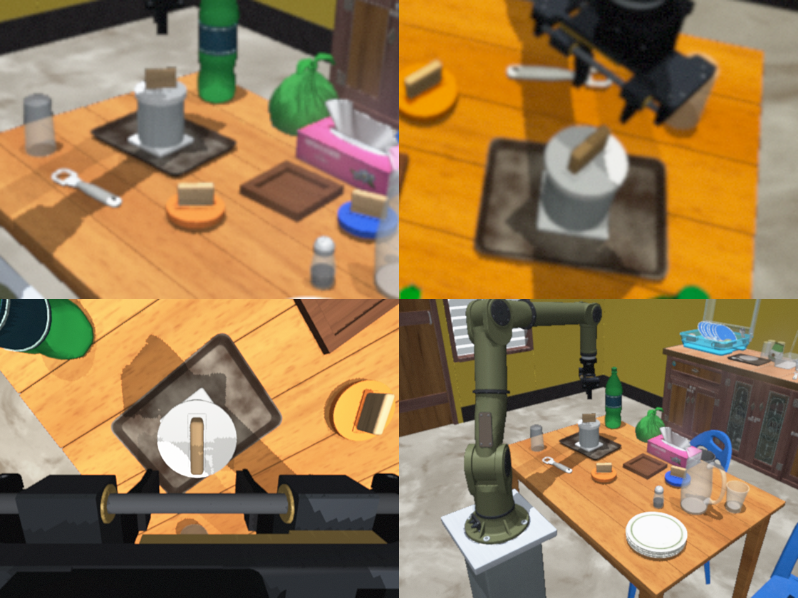

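The canister stands flat in the middle of the tray with the lid level on it. The gripper is clear, and the shaker, tumbler and opener are where they were. Handing in.

```bash
python3 -c "
from bench import ctrl
print(ctrl.close_job())"
```

```text
the job is handed in; nothing more can be done
None
```

The lid is locked on the canister, and the closed canister stands in the tray. I handed the job in at about 21 s of the 54 s allowed; no verdict was reported.

- **Locking:** I took the white lid, found the slot axis at about 42°, and pressed to roughly 32 mm above the rim. I turned it 72° clockwise; no end stop was felt. Letting up brought the handle to about 39 mm above the rim. Pulling further then put the canister's weight on the wrist, which confirmed the lock.
- **Placing:** I lifted the canister clear and set it down at about (0.613, 0.271), 3–4 mm from the tray centre measured in two views (0.616, 0.268). The force dropped at the height I had computed for the tray floor.
- **Last checks:** The final pictures show the canister upright and flat, the lid level, the gripper clear, and the shaker, tumbler and opener apparently unmoved.

- **Not re-measured:** I did not measure the handle angle or height again after letting go. Those rest on the arm readings and the load test.
- **Readings that disagreed:** My first rough tray estimate from the scene view was 24 mm off in y and I discarded it. The arm's position readings wandered by 1–2 mm, and a sideways force of up to about 3 N showed during pressing and at touchdown.

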